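# Level the shoe-care shelf and keep the spirit level pressed on it

## Robot

A 6-joint arm with a two-finger parallel gripper is mounted at the origin on the work surface. World frame = base frame: x ahead of the robot, y to its left, z up, the work surface at z = 0. Lengths are in m, angles in rad, forces in N, time in s.
With the tool pointing down it reaches from about 0.25 to 0.725 m from the base axis. Payload 4 kg.
Tool frame: the origin (TCP) lies at the very end of the fingers, on their centre line; the grasp point (between the pads) lies 19 mm behind it; z points along the fingers, x is the direction in which the jaws open and shut, and the axes are right-handed (so a half turn about z gives the same grasp; the last joint's range is limited). The gripper opens to 85 mm and grips with 20 to 120 N. Pads are 22 mm wide; open, the fingers measure 114 mm over their backs; the gripper's body (76 mm by 85 mm) begins 54 mm behind the grasp point. The pads swing forward as they close: fully open they stand 13 mm farther back than shut.
Start: joints at [1.157, 0.241, 0.005, 1.335, 0, 1.571], TCP at [0.201, 0.458, 0.231] pointing down, gripper open.
Joint ranges: [-2.72, 2.72], [-1.05, 1.87], [-1.09, 1.28], [-1.99, 2.15], [-1.42, 1.44], [-3.14, 3.14]. Speed limits (rad/s): [2.79, 2.79, 3.14, 3.14, 3.14, 3.14].

## Interface

Orientations are given as a rotation vector (axis times angle).
In Python, from plant import robot, eyes, finder gives the robot as it stands. The module is installed in compiled form; this text tells all that it offers.
- The arm moves only by the tool carry_out, never from a script. Its argument "deltas" is a list that holds one entry, the list of rows, each a list of 4 numbers: the shift along the world's x, y, z in mm, then the turn about the world's z in rad. A call has 1 to 5 rows; each row shifts and turns the commanded pose from where the row before left it; what a row does not reach is not made up. A row lasts 1/12 s, in which the tool goes at most 41.7 mm and 7.16 degrees, less where a joint would pass 70% of its speed; a pose out of reach is approached as far as the arm can. A call with a gripper value outside its range is refused whole. "hand" is the opening, from 0 (shut) to 1 (fully open), set as the call begins (left out, the last holds). The fingers move at their own pace and stop on an object; "grip_force" is the grip in N (left out, the last holds). Time passes only in rows, so rows that do not move let the fingers close. It gives the time, the measured TCP pose, the force and the opening at its end, in the units of the state.
- robot.observe(): the state, without advancing time (a new reading comes with each control period).
- eyes.snapshot(name): name is "scene" or "top" or "wrist"; returns a dict with "img" (420x560x3 uint8, red, green, blue), "z_map" (420x560 float32, m along the optical axis (not along the pixel's ray), 0 where there is no reading), "K" (3x3 intrinsics, pixels), "k1" (the pictures are not rectified: a ray, as slopes to the right and down, at radius r is drawn at 1 + k1 r^2 times it, then the intrinsics apply), "origin" and "rotation" of the camera in the world; the wrist camera has in their place "tool_from_camera" (4x4, takes a point from camera to tool coordinates, whose origin is the TCP and whose axes are the tool frame's). Camera axes: x right, y up, looking along -z (the intrinsics and any distortion apply to the point x, -y, -z); pixel columns grow to the right and rows downward; lengths in m; the calibration is good to about 2 mm. A picture is of the moment at which its call begins: read the wrist's pose just before it.
- robot.hand_in(): hands the job in, once; it reports no verdict.
Trained networks look in a picture, given as the dict that the camera call returned (one of the last four; its "shot" number tells which), for a name from the list of things; names that differ only in an ending like _2 or _b are one class to them, and where a whole thing is asked for, a point or a joint stands for the part that bears it (a point fixed in the world has none). Each returns a list of dicts, best first, with "conf" (0 to 1); they miss things now and then, are a little off and sometimes report something else, mostly with a low value. They report only what shows in the picture. A call takes as long as a camera call. They do not tell look-alikes from the thing itself.
- finder.recognise(label, picture): "xyz" ([x, y, z] in m, in the coordinates of the camera as it stood for that picture, good to about 4 mm: the middle of the surface that is visible of it).
The state is a dict: "time_s": time; "q": joint angles; "dq": joint speeds; "tau": joint torques, N m; "tool_pos": TCP position; "tcp_rot": TCP orientation; "wrist_force": force on the tool from outside, world axes, zero at the start; "wrist_torque": the same for the moment, N m; "grip_width": finger opening in m.
Only numpy, scipy, OpenCV 4.12 (cv2) and the standard library are available. Lean on these libraries where they do the work, as an engineer would, in place of code of your own. Each camera call takes 0.05 s, during which the arm holds its last target. There are 200 camera calls.

## Task

The little varnished shelf is low at the end that stands on the screw foot. Set the spirit level gently lengthways on the shelf, parallel to its long edges and clear of the foot's wing grip, and only then turn the wing until the bubble stands between the two black lines. Then press the level straight down onto the shelf with a steady push of about 10 newtons and finish while still pressing it so, the bubble still between the lines; leave the tins, the brush and the shoe stretcher where they are.

Things in the scene. Friction and masses are not known exactly. Their poses are not given: they have to be found in the camera images.
- level: spirit level, a straight bar 210 mm long, 24 mm wide, 46 mm high, 0.32 kg, aluminium with black ends; it starts upright on the hall top, vial up. Origin: centre of its underside; x axis along the bar, y across, z up. The vial is in the top face, in the middle 64 mm; the top beyond 33 mm from the middle is plain metal. The sides are flat and may be gripped anywhere
- bubble_mid (a point): the middle of the pale bubble in the level's vial, 44 mm above the level's underside; its x in the level's frame tells where it is. The bubble is 20 mm long and the black lines are 25 mm apart, so it stands between them within 2.5 mm of the vial's middle. It runs to the level's higher end, 2.0 mm for each milliradian of tilt, at most 17 mm, and settles in about 1 s
- bubble (a joint): the same bubble's place on its arc along the vial, in rad: 0 is the middle, plus is towards the level's +x end, 0.004 for each mm (so +-0.010 between the lines), stops at +-0.068
- shelf: the same varnished board, origin on the line over the end panel about which it tilts, 22 mm below its top face, y axis along it towards the foot. At the start the foot end is about 2.5 to 8.5 milliradians too low, differently each time. The foot has a rubber pad: pressing with 10 N at the board's middle lowers the foot end by about 0.6 milliradian (1.2 mm of bubble)
- shelf_mid (a point): the middle of the varnished shelf board's top face, about 70 mm above the hall top. The board is 400 mm long, 130 mm deep, 20 mm thick; y axis along its length towards the screw foot's end, x across it, z up. It stands on a wooden end panel 150 mm from this point towards -y and on the one screw foot 150 mm towards +y. It tilts only along its length and cannot slide
- wing_grip (a point): point on the axis of the screw foot's plain metal wing grip at the height to hold it, about 28 mm above the board. The wing is an upright bar 48 mm long (x axis), 14 mm thick (y axis), 26 mm high, its top 11 mm above this point, its lower edge 15 mm below. It turns about the vertical through this point, stays at its height, stays where it is left and needs about 0.1 N m
- foot_wing (a joint): angle turned by the wing in rad, growing clockwise seen from above. Clockwise raises the foot end of the board: 4 mm a full turn, so 2.1 milliradian of tilt or 4.2 mm of bubble per rad. It turns up to a full turn either way from 0; where the shelf is level differs each time and must be read from the bubble
- wing_end (a point): a point near one end of the wing's bar, 22 mm from its axis
- tin_brown: closed polish tin, brown, 82 mm across and 26 mm high, bystander; origin at the centre of its underside
- tin_black: closed polish tin, black, 82 mm across and 26 mm high, bystander; origin at the centre of its underside
- brush: shoe brush lying bristles down, 160 x 50 x 42 mm, bystander; origin at the centre of its underside, x axis along it
- stretcher: chrome shoe stretcher with a small twist knob at its -x end, about 270 x 62 x 35 mm, bystander; origin at the middle of its underside, x axis along it
Not all that is in view belongs to the job. What is shaped like the level but purple, turquoise or yellow is not meant.

How it is judged:
On the way, in this order (a step that is already met when the one before it is completed fails the run):
1. the level stands lengthways on the shelf (z of level in the frame of shelf_mid between -0.004 and 0.004 m and angle between the x axis of level and the y axis of shelf_mid, either way round below 0.15 rad and contact force between level and shelf above 1.2 N and distance of wing_end from where it was at the start of the episode below 0.006 m and y of level in the frame of shelf_mid between -0.13 and 0.02 m), for 0.3 s.
2. with the level standing there, the foot's wing is turned until the bubble is between the lines (distance of wing_end from where it was at the start of the episode above 0.012 m and x of bubble_mid in the frame of level between -0.003 and 0.003 m and angle between the x axis of level and the y axis of shelf_mid, either way round below 0.15 rad and contact force between level and shelf above 1.2 N), for 0.3 s.
At the end, for the whole second after the job is handed in: The level stands flat and lengthways (within 0.15 rad) on the shelf, clear of the wing; the robot is still pressing it: it bears on the shelf with 7 to 28 N including its own 3 N; the bubble's middle is within 2.7 mm of the vial's middle and the board is within 2.5 mrad of level; all at rest (x of bubble_mid in the frame of level between -0.0027 and 0.0027 m and angle between shelf_mid's own z axis and vertical below 0.0025 rad and z of level in the frame of shelf_mid between -0.004 and 0.004 m and angle between the x axis of level and the y axis of shelf_mid, either way round below 0.15 rad and contact force between level and shelf between 7 and 28 N and (contact force between level and the fingers above 4 N or contact force between level and the arm above 4 N) and linear speed of level below 0.01 m/s and y of level in the frame of shelf_mid between -0.13 and 0.02 m); the arm keeps its last pose, push and grip.
It fails at once if the level is dropped or rammed onto the shelf (over 60 N) (contact force between level and shelf above 60 N).
It fails at once if a tin, the brush or the shoe stretcher is moved more than 25 mm (distance of any of tin_brown, tin_black, brush, stretcher from where it was at the start of the episode above 0.025 m).
It also fails if it takes over 72 s, if anything falls off the work surface, if the arm or the gripper's body presses on something with over 40 N, if the wrist force passes 120 N, or if a joint passes its speed limit or range.

## Working session

There is one attempt and no reset: what is moved stays moved. The work goes in short steps, Python scripts to look and compute and a tool call to move; the robot and the scene stay as the last step left them, time stands still between calls to the robot, and variables do not carry over. Pictures are saved under pics/ and viewed, about 8 in all and at most 12, crops included, and the job is handed in when it is done.

Besides the shell and the picture viewer there is one more tool, called after "Request:" by a JSON object that holds its "op" and its "data", one argument or row to a line. carry_out: Moves the arm, as the interface text tells. Its arguments: {"type":"object","properties":{"deltas":{"type":"array"},"hand":{"type":"number"},"grip_force":{"type":"number"}},"required":["deltas"]}

```bash
mkdir -p pics
cat > h.py <<'E'
import numpy as np, cv2
from scipy.spatial.transform import Rotation as R
from plant import robot, eyes, finder
def snap(n):
    s=robot.observe(); p=eyes.snapshot(n)
    if n=="wrist":
        T=np.eye(4);T[:3,:3]=R.from_rotvec(s["tcp_rot"]).as_matrix();T[:3,3]=s["tool_pos"]
        M=T@np.array(p["tool_from_camera"])
    else:
        M=np.eye(4);r=np.array(p["rotation"]);M[:3,:3]=r if r.shape==(3,3) else R.from_rotvec(r).as_matrix();M[:3,3]=p["origin"]
    p["M"]=M; return p
def cloud(p):
    K=np.array(p["K"]);h,w=p["z_map"].shape
    u,v=np.meshgrid(np.arange(w),np.arange(h))
    D=np.array([p["k1"],0,0,0,0],float)
    xy=cv2.undistortPoints(np.stack([u,v],-1).reshape(-1,1,2).astype(np.float64),K,D).reshape(h,w,2)
    z=p["z_map"]; c=np.stack([xy[...,0]*z,-xy[...,1]*z,-z],-1)
    return c@p["M"][:3,:3].T+p["M"][:3,3]
def find(n,p,k=3):
    for d in finder.recognise(n,p)[:k]:
        w=p["M"][:3,:3]@np.array(d["xyz"])+p["M"][:3,3]
        c=np.array(d["xyz"]);x,y=c[0]/-c[2],-c[1]/-c[2];f=1+p["k1"]*(x*x+y*y);K=np.array(p["K"])
        print(n,round(d["conf"],2),w.round(4),"px",int(K[0,0]*x*f+K[0,2]),int(K[1,1]*y*f+K[1,2]))
def save(p,f,box=None,scale=1):
    i=p["img"]
    if box: i=i[box[1]:box[3],box[0]:box[2]]
    cv2.imwrite("pics/"+f,cv2.resize(i[...,::-1],None,fx=scale,fy=scale,interpolation=cv2.INTER_CUBIC))
E
python3 - <<'E'
from h import *
print(robot.observe())
a=snap("top");b=snap("scene")
for n in ["level","shelf","wing_grip","tin_brown","tin_black","brush","stretcher","bubble_mid"]:
    for p in (a,b): find(n,p)
im=np.hstack([a["img"],b["img"]]);cv2.imwrite("pics/a.png",cv2.resize(a["img"][...,::-1],None,fx=1.4,fy=1.4));save(b,"b.png")
np.savez("ab.npz",a=cloud(a),ai=a["img"],b=cloud(b),bi=b["img"])
E
```

```text
{'time_s': 0.0, 'q': array([ 1.15700093e+00,  2.41395999e-01,  3.68864150e-03,  1.33523148e+00,
       -8.75620529e-06,  1.57077845e+00]), 'dq': array([-0.00061661, -0.00018645,  0.00157255,  0.00043231, -0.00059338,
        0.0021097 ]), 'tau': array([ 4.03409410e-05, -3.72322083e+01,  2.52404273e+01,  1.70644530e-02,
       -8.63097080e-05, -8.16713907e-06]), 'tool_pos': array([0.20077972, 0.45719308, 0.23040789]), 'tcp_rot': array([ 2.62940028,  1.71710384, -0.00280927]), 'wrist_force': array([ 1.20858556e+00, -7.47934771e-04,  4.33548655e-02]), 'wrist_torque': array([-0.00226104,  0.02507791,  0.01270173]), 'grip_width': 0.08532440554199147}
level 0.82 [ 0.4796 -0.5969  0.0414] px 417 216
level 0.73 [ 0.4312 -0.0858  0.0446] px 275 227
level 0.71 [ 0.2474 -0.2833  0.0458] px 331 280
level 0.84 [ 0.2678 -0.2754  0.0487] px 236 193
level 0.82 [0.1905 0.2937 0.0474] px 376 167
level 0.71 [ 0.4508 -0.0878  0.0432] px 289 230
shelf 0.69 [ 0.6192 -0.022   0.065 ] px 258 173
shelf 0.84 [ 0.6413 -0.0212  0.069 ] px 315 273
wing_grip 0.57 [ 0.515  -0.3913  0.0275] px 360 206
wing_grip 0.4 [0.6491 0.1285 0.1064] px 360 266
tin_brown 0.49 [ 0.6199 -0.0217  0.0644] px 258 173
tin_brown 0.18 [0.6432 0.1275 0.109 ] px 215 163
tin_brown 0.66 [0.7134 0.3006 0.0246] px 408 288
tin_black 0.93 [0.574  0.3778 0.0257] px 149 186
tin_black 0.83 [0.5851 0.3692 0.0271] px 418 254
brush 0.75 [0.4057 0.2801 0.0413] px 172 232
brush 0.95 [0.4195 0.2758 0.0457] px 384 215
stretcher 0.64 [ 0.5167 -0.3893  0.0263] px 360 206
stretcher 0.34 [0.643  0.1263 0.1079] px 216 164
stretcher 0.93 [ 0.5262 -0.3884  0.0253] px 208 258
```

View pics/a.png

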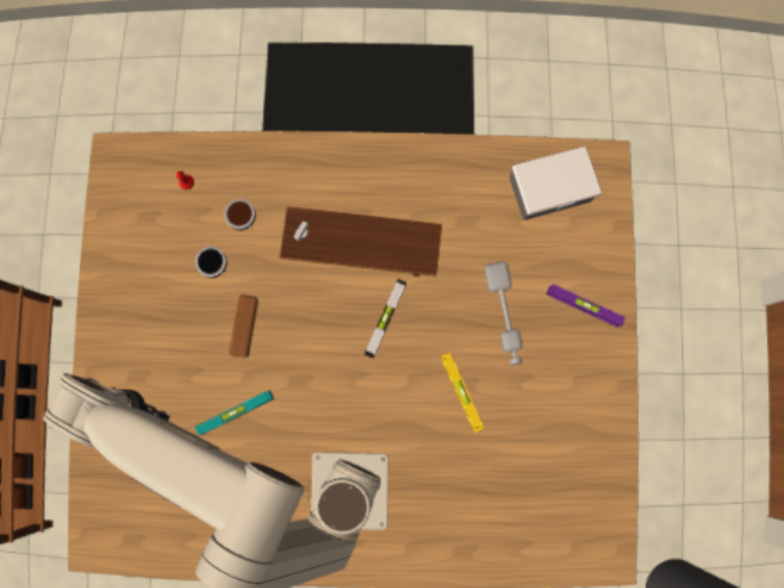

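View pics/b.png

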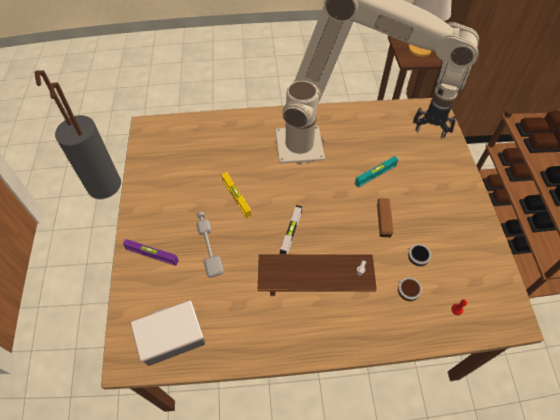

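The top view shows four bar-shaped levels:
- Aluminium with black ends, at about (385,318) in the enlarged top view.
- Purple, at (586,305).
- Yellow, at (462,392).
- Turquoise, at (234,412).

Only the aluminium one fits. The shelf spans about (283–440, 208–272), with the wing at (301,231).

Run:
```python
from h import *
d=np.load("ab.npz")
for k in "ab":
    c=d[k];im=d[k+"i"].astype(int)
    z=c[...,2]
    print(k,"table z",np.median(z[(abs(c[...,0]-.3)<.1)&(abs(c[...,1])<.05)]))
    m=(z>.055)&(z<.08)&(abs(c[...,0]-.63)<.14)&(abs(c[...,1]+.02)<.25)
    P=c[m];r=cv2.minAreaRect((P[:,:2]*1000).astype(np.float32));print("shelf",m.sum(),r,np.median(P[:,2]))
    m=(z>.03)&(z<.06)&(abs(c[...,0]-.44)<.12)&(abs(c[...,1]+.087)<.09)
    P=c[m];r=cv2.minAreaRect((P[:,:2]*1000).astype(np.float32));print("level",m.sum(),r,P.mean(0),np.median(P[:,2]))
    m=(z>.09)&(z<.13)&(abs(c[...,0]-.645)<.05)&(abs(c[...,1]-.128)<.05)
    P=c[m];print("wing",m.sum(),P.mean(0),cv2.minAreaRect((P[:,:2]*1000).astype(np.float32)))
p=snap("top");save(p,"lev.png",(230,190,320,265),6)
```

```text
a table z -0.0009094955545398964
shelf 4121 ((628.5814819335938, -15.64801025390625), (403.0520935058594, 139.38458251953125), 84.12035369873047) 0.0676598846687455
level 434 ((449.6726379394531, -104.10758972167969), (226.1166229248047, 151.95895385742188), 2.202547311782837) [ 0.44328408 -0.08462494  0.04448306] 0.04435659191859509
wing 64 [0.64224395 0.1324971  0.10629427] ((642.7821655273438, 132.17892456054688), (16.143869400024414, 46.40598678588867), 59.58916091918945)
b table z 0.0017182762754506253
shelf 4283 ((634.033203125, -15.311798095703125), (401.5001220703125, 141.0552215576172), 84.32598876953125) 0.07001761426456476
level 351 ((439.5325927734375, -82.02667999267578), (24.861175537109375, 213.21826171875), 67.16815185546875) [ 0.44529643 -0.08370621  0.04564822] 0.04655664419342509
wing 64 [0.65204651 0.12921718 0.10786865] ((649.0004272460938, 130.85462951660156), (13.865097999572754, 50.677406311035156), 61.30848693847656)
```

View pics/lev.png

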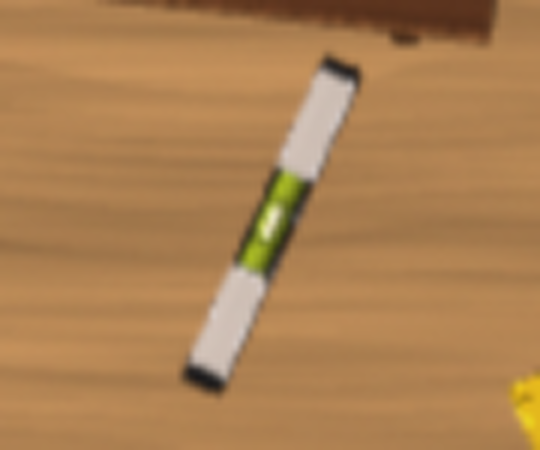

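The crop confirms it: aluminium bar, black ends, green vial. The level's middle is near (0.441, -0.083) with the bar at -22.8°. The shelf's long axis is at 84.2° and the wing is near (0.646, 0.134). I'll go above the level.

Request:
{"op": "carry_out", "data": {
  "deltas": [
    [[16,-36,0,0],[16,-36,0,0],[16,-36,0,0],[16,-36,0,0],[16,-36,0,0]]
  ],
  "hand": 1
}}

```text
time_s: 1.37
tool_pos: [0.2813, 0.2763, 0.2314]
tcp_rot: [2.629, 1.719, 0.001]
wrist_force: [0.9, -0.7, 0.3]
grip_width: 0.0857
```

Request:
{"op": "carry_out", "data": {
  "deltas": [
    [[16,-36,0,0],[16,-36,0,0],[16,-36,0,0],[16,-36,0,0],[16,-36,0,0]]
  ]
}}

```text
time_s: 1.78
tool_pos: [0.3614, 0.096, 0.2317]
tcp_rot: [2.63, 1.718, 0.002]
wrist_force: [0.7, 0.9, -0.8]
grip_width: 0.0854
```

Request:
{"op": "carry_out", "data": {
  "deltas": [
    [[16,-36,0,0.015],[16,-36,0,0],[16,-36,0,0],[16,-36,0,0],[16,-36,0,0]]
  ]
}}

```text
time_s: 2.2
tool_pos: [0.4415, -0.0843, 0.2316]
tcp_rot: [2.618, 1.736, 0.001]
wrist_force: [1.6, 0.6, 0.4]
grip_width: 0.0853
```

Request:
{"op": "carry_out", "data": {
  "deltas": [
    [[0,0,-20,0],[0,0,0,0],[0,0,0,0],[0,0,0,0]]
  ]
}}

```text
time_s: 2.53
tool_pos: [0.4406, -0.0815, 0.2116]
tcp_rot: [-2.616, -1.738, 0.001]
wrist_force: [0.4, 0.4, 0.5]
grip_width: 0.0858
```

```bash
cat > w.py <<'E'
from h import *
s=robot.observe();print(s["time_s"],s["tool_pos"].round(4),s["q"].round(2),s["wrist_force"].round(2),s["grip_width"])
Rm=R.from_rotvec(s["tcp_rot"]).as_matrix();print("tool x yaw",np.degrees(np.arctan2(Rm[1,0],Rm[0,0])),"tilt",Rm[:,2].round(4))
E
python3 - <<'E'
from w import *
p=snap("wrist");c=cloud(p);z=c[...,2]
m=(z>.035)&(z<.06)&(np.hypot(c[...,0]-.441,c[...,1]+.083)<.13)
n,l,st,ce=cv2.connectedComponentsWithStats(m.astype(np.uint8));i=1+st[1:,4].argmax();P=c[l==i]
print(n,st[i],P.mean(0),np.median(P[:,2]),cv2.minAreaRect((P[:,:2]*1000).astype(np.float32)))
find("level",p);find("bubble_mid",p)
save(p,"w1.png")
E
```

```text
2.5333 [ 0.4406 -0.0815  0.2116] [-0.18  0.15 -0.16  1.26  0.    0.21] [0.44 0.45 0.53] 0.0857831867970517
tool x yaw 67.20704741937175 tilt [-7.e-04  3.e-04 -1.e+00]
3 [ 260   56   32  239 6571] [ 0.43055576 -0.0796564   0.04495597] 0.045426298769099094 ((438.6352233886719, -82.9202880859375), (24.74237823486328, 209.02618408203125), 67.31219482421875)
level 0.7 [ 0.4272 -0.0763  0.0425] px 277 169
level 0.57 [ 0.3101 -0.2516  0.0436] px 36 124
bubble_mid 0.63 [ 0.4369 -0.0835  0.0502] px 274 184
```

View pics/w1.png

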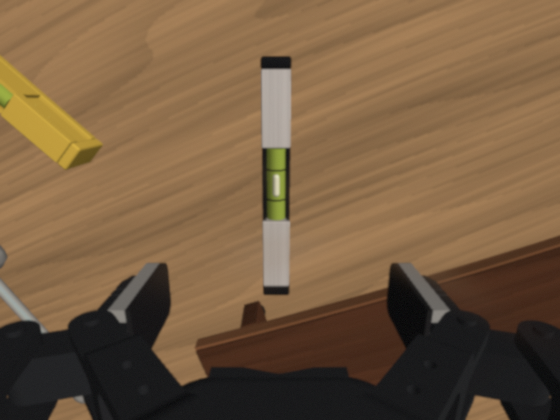

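The level runs from (276,57) to (276,294) in the wrist view, centred between the jaws, with the bubble at (276,184). I'll descend and grip it.

Request:
{"op": "carry_out", "data": {
  "deltas": [
    [[-2,-1,-35,0],[0,0,-35,0],[0,0,-35,0],[0,0,-30,0],[0,0,-25,0]]
  ]
}}

```text
time_s: 3.1
tool_pos: [0.4385, -0.0821, 0.0501]
tcp_rot: [-2.616, -1.74, 0.0]
wrist_force: [0.3, 0.1, -0.3]
grip_width: 0.0855
```

Request:
{"op": "carry_out", "data": {
  "deltas": [
    [[0,0,-20,0],[0,0,-18,0],[0,0,0,0],[0,0,0,0],[0,0,0,0]]
  ]
}}

```text
time_s: 3.52
tool_pos: [0.4402, -0.0829, 0.0146]
tcp_rot: [2.615, 1.738, 0.002]
wrist_force: [0.2, -0.3, 1.0]
grip_width: 0.0856
```

Request:
{"op": "carry_out", "data": {
  "deltas": [
    [[0,0,0,0],[0,0,0,0],[0,0,0,0],[0,0,0,0],[0,0,0,0]]
  ],
  "hand": 0,
  "grip_force": 40
}}

```text
time_s: 3.93
tool_pos: [0.4393, -0.0833, 0.0138]
tcp_rot: [2.617, 1.737, 0.001]
wrist_force: [0.9, -0.0, 0.4]
grip_width: 0.0253
```

Request:
{"op": "carry_out", "data": {
  "deltas": [
    [[0,0,0,0],[0,0,0,0],[0,0,0,0],[0,0,0,0],[0,0,0,0]]
  ]
}}

```text
time_s: 4.35
tool_pos: [0.4394, -0.0834, 0.0138]
tcp_rot: [2.617, 1.737, 0.001]
wrist_force: [-0.6, -0.7, 6.9]
grip_width: 0.0233
```

Request:
{"op": "carry_out", "data": {
  "deltas": [
    [[0,0,10,0],[0,0,25,0],[0,0,35,0],[0,0,35,0],[0,0,35,0]]
  ]
}}

```text
time_s: 4.77
tool_pos: [0.4376, -0.0829, 0.1536]
tcp_rot: [-2.615, -1.736, 0.004]
wrist_force: [0.7, 0.3, -3.0]
grip_width: 0.0235
```

Request:
{"op": "carry_out", "data": {
  "deltas": [
    [[11,0,0,0.11],[11,0,0,0.11],[11,0,0,0.11],[11,0,0,0.11],[11,0,0,0.11]]
  ]
}}

```text
time_s: 5.18
tool_pos: [0.4936, -0.083, 0.1522]
tcp_rot: [-2.039, -2.387, 0.002]
wrist_force: [0.4, -0.7, -3.4]
grip_width: 0.0232
```

Request:
{"op": "carry_out", "data": {
  "deltas": [
    [[11,0,0,0.11],[11,0,0,0.11],[11,0,0,0.11],[11,0,0,0.11],[11,0,0,0.11]]
  ]
}}

```text
time_s: 5.6
tool_pos: [0.5485, -0.083, 0.1518]
tcp_rot: [-1.314, -2.85, 0.001]
wrist_force: [-0.4, -0.6, -2.1]
grip_width: 0.0233
```

Request:
{"op": "carry_out", "data": {
  "deltas": [
    [[11,2,0,0.11],[11,2,0,0.11],[11,2,0,0.11],[11,2,0,0.11],[11,0,0,0.11]]
  ]
}}

```text
time_s: 6.02
tool_pos: [0.6035, -0.0746, 0.1515]
tcp_rot: [-0.49, -3.1, -0.0]
wrist_force: [0.2, 0.1, -3.8]
grip_width: 0.0235
```

Request:
{"op": "carry_out", "data": {
  "deltas": [
    [[11,0,0,0.11],[10,0,0,0.107],[0,0,0,0],[0,0,0,0],[0,0,0,0]]
  ]
}}

```text
time_s: 6.43
tool_pos: [0.6239, -0.0751, 0.1521]
tcp_rot: [-0.164, -3.134, -0.0]
wrist_force: [-0.4, 0.4, -3.0]
grip_width: 0.0236
```

Run:
```python
from w import *
p=snap("wrist");c=cloud(p);z=c[...,2]
m=(z>.055)&(z<.085)&(abs(c[...,0]-.63)<.12)
n,l,st,ce=cv2.connectedComponentsWithStats(m.astype(np.uint8));i=1+st[1:,4].argmax();P=c[l==i]
print(n,st[i],np.median(P[:,2]),cv2.minAreaRect((P[:,:2]*1000).astype(np.float32)))
A=np.c_[P[:,:2],np.ones(len(P))];print("plane",np.linalg.lstsq(A,P[:,2],rcond=None)[0])
m=(z>.16)&(z<.2);P=c[m];
if len(P): print("level top",len(P),np.median(P[:,2]),cv2.minAreaRect((P[:,:2]*1000).astype(np.float32)))
save(p,"w2.png")
```

```text
6.4333 [ 0.6239 -0.0751  0.1521] [-0.12  0.54  0.24  1.28  0.   -1.59] [-0.44  0.38 -3.  ] 0.02355460969880531
tool x yaw 174.00340743131707 tilt [-2.9e-03  4.0e-04 -1.0e+00]
5 [  154     0    89   308 20843] 0.06958028936231467 ((668.001220703125, -109.099853515625), (196.6000518798828, 48.293495178222656), 84.1393814086914)
plane [-0.02163606  0.00010259  0.08390337]
level top 33367 0.1837444675943703 ((614.4303588867188, -104.75009155273438), (127.74980163574219, 79.8382568359375), 64.04718017578125)
```

View pics/w2.png

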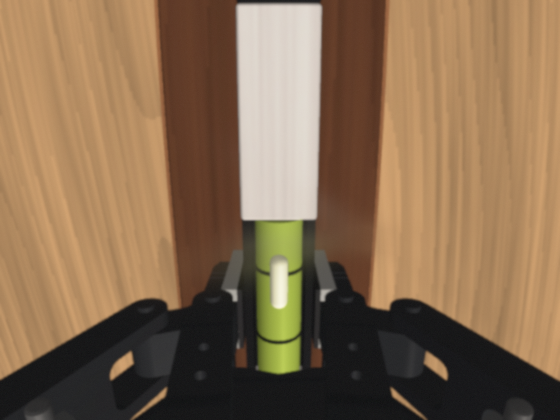

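The level is held parallel to the board and over its middle, with the bubble at (279,281) and the lines at rows 271 and 340. I'll lower it gently.

Request:
{"op": "carry_out", "data": {
  "deltas": [
    [[0,0,-25,0],[0,0,-20,0],[0,0,-10,0],[0,0,-4,0],[0,0,0,0]]
  ]
}}

```text
time_s: 6.9
tool_pos: [0.6239, -0.0751, 0.0933]
tcp_rot: [-0.162, -3.135, -0.0]
wrist_force: [0.1, 0.2, -3.4]
grip_width: 0.0235
```

Request:
{"op": "carry_out", "data": {
  "deltas": [
    [[0,0,-2,0],[0,0,-2,0],[0,0,-1,0],[0,0,-1,0],[0,0,0,0]]
  ]
}}

```text
time_s: 7.32
tool_pos: [0.6253, -0.0753, 0.0887]
tcp_rot: [0.161, 3.137, -0.0]
wrist_force: [0.8, 0.1, -3.5]
grip_width: 0.0233
```

Request:
{"op": "carry_out", "data": {
  "deltas": [
    [[0,0,-1,0],[0,0,-1,0],[0,0,0,0],[0,0,0,0],[0,0,0,0]]
  ]
}}

```text
time_s: 7.73
tool_pos: [0.6251, -0.0752, 0.0863]
tcp_rot: [0.161, 3.137, -0.0]
wrist_force: [-0.4, -0.5, -3.9]
grip_width: 0.0231
```

Request:
{"op": "carry_out", "data": {
  "deltas": [
    [[0,0,-1,0],[0,0,-1,0],[0,0,0,0],[0,0,0,0]]
  ]
}}

```text
time_s: 8.07
tool_pos: [0.6249, -0.0752, 0.0841]
tcp_rot: [-0.161, -3.137, 0.0]
wrist_force: [-0.2, 0.5, -2.1]
grip_width: 0.0238
```

Request:
{"op": "carry_out", "data": {
  "deltas": [
    [[0,0,-1,0],[0,0,0,0],[0,0,0,0]]
  ]
}}

```text
time_s: 8.32
tool_pos: [0.6252, -0.0752, 0.0836]
tcp_rot: [0.161, 3.137, -0.0]
wrist_force: [-0.8, 0.2, -0.8]
grip_width: 0.0236
```

Request:
{"op": "carry_out", "data": {
  "deltas": [
    [[0,0,-1,0],[0,0,0,0],[0,0,0,0]]
  ]
}}

```text
time_s: 8.57
tool_pos: [0.6253, -0.0752, 0.0835]
tcp_rot: [0.161, 3.136, -0.0]
wrist_force: [-1.8, 0.8, 5.8]
grip_width: 0.0237
```

It has touched down at about 6 N. I'll release, rise and look.

Request:
{"op": "carry_out", "data": {
  "deltas": [
    [[0,0,0,0],[0,0,0,0],[0,0,0,0],[0,0,0,0],[0,0,0,0]]
  ],
  "hand": 1
}}

```text
time_s: 8.98
tool_pos: [0.6251, -0.0752, 0.082]
tcp_rot: [-0.161, -3.137, -0.0]
wrist_force: [0.4, -0.2, -0.5]
grip_width: 0.0823
```

Request:
{"op": "carry_out", "data": {
  "deltas": [
    [[0,0,10,0],[0,0,25,0],[0,0,35,0],[0,0,30,0],[0,0,0,0]]
  ]
}}

```text
time_s: 9.4
tool_pos: [0.629, -0.0757, 0.1909]
tcp_rot: [0.16, 3.124, -0.001]
wrist_force: [1.0, 1.1, 1.5]
grip_width: 0.0853
```

Request:
{"op": "carry_out", "data": {
  "deltas": [
    [[0,0,0,0],[0,0,0,0],[0,0,0,0],[0,0,0,0]]
  ]
}}

```text
time_s: 9.73
tool_pos: [0.624, -0.0751, 0.1806]
tcp_rot: [-0.161, -3.134, -0.0]
wrist_force: [-0.6, 0.7, -0.5]
grip_width: 0.0854
```

Run:
```python
from w import *
p=snap("wrist");c=cloud(p);z=c[...,2]
m=(z>.105)&(z<.13)&(abs(c[...,0]-.625)<.05)
P=c[m];print("level top",len(P),np.median(P[:,2]),cv2.minAreaRect((P[:,:2]*1000).astype(np.float32)))
find("bubble_mid",p)
a=snap("top");find("wing_grip",a);find("level",a,4);b=snap("scene");find("wing_grip",b)
save(p,"w3.png")
```

```text
9.7333 [ 0.624  -0.0751  0.1806] [-0.12  0.52  0.29  1.34 -0.   -1.59] [-0.59  0.66 -0.52] 0.08544517739828936
tool x yaw 174.12069390426342 tilt [-3.3e-03  4.0e-04 -1.0e+00]
level top 13449 0.11521280949875543 ((625.198974609375, -75.83202362060547), (209.7225799560547, 24.575895309448242), 84.05634307861328)
bubble_mid 0.88 [ 0.6211 -0.085   0.1186] px 281 207
wing_grip 0.2 [0.6414 0.1304 0.109 ] px 214 164
level 0.97 [0.1844 0.3002 0.0456] px 164 295
level 0.96 [ 0.4788 -0.6016  0.04  ] px 419 217
level 0.6 [ 0.2472 -0.2821  0.0443] px 330 280
level 0.55 [0.6423 0.1341 0.1051] px 213 164
wing_grip 0.48 [0.6528 0.1279 0.1095] px 360 267
```

View pics/w3.png

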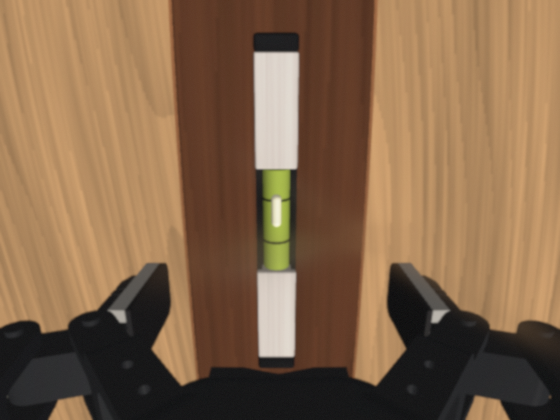

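The level stands lengthways, centred at (0.625, -0.076) and parallel to the board. The bubble is at row 211 and the lines are at 199 and 241, so it sits about 5 mm towards the panel end. I'll go over the wing.

Request:
{"op": "carry_out", "data": {
  "deltas": [
    [[2,21,0,0.117],[2,21,0,0.117],[2,21,0,0.117],[2,21,0,0.117],[2,21,0,0.117]]
  ]
}}

```text
time_s: 10.5
tool_pos: [0.6351, 0.0307, 0.1823]
tcp_rot: [-0.759, 3.048, 0.0]
wrist_force: [0.1, 0.5, 0.6]
grip_width: 0.0854
```

Request:
{"op": "carry_out", "data": {
  "deltas": [
    [[2,21,0,0.117],[2,21,0,0.117],[2,21,0,0.117],[2,21,0,0.117],[2,20,0,0.117]]
  ]
}}

```text
time_s: 10.92
tool_pos: [0.6451, 0.135, 0.1823]
tcp_rot: [-1.606, 2.7, 0.0]
wrist_force: [-0.0, -0.7, -0.2]
grip_width: 0.0854
```

Request:
{"op": "carry_out", "data": {
  "deltas": [
    [[0,0,0,0],[0,0,0,0],[0,0,0,0],[0,0,0,0]]
  ]
}}

```text
time_s: 11.25
tool_pos: [0.645, 0.1327, 0.1823]
tcp_rot: [1.595, -2.706, 0.0]
wrist_force: [0.4, 0.0, 0.1]
grip_width: 0.0855
```

```bash
cat > bub.py <<'E'
from w import *
def bub():
    "bubble offset in mm along shelf +y (towards foot), from level's vial ends"
    p=snap("wrist");c=cloud(p);im=p["img"];hsv=cv2.cvtColor(im,cv2.COLOR_RGB2HSV)
    ax=np.array([np.cos(np.radians(84.1)),np.sin(np.radians(84.1))]);ay=np.array([-ax[1],ax[0]])
    q=c[...,:2]-[.6252,-.0758];X=q@ax*1000;Y=q@ay*1000
    near=(abs(Y)<5)&(abs(X)<45)&(c[...,2]>.1)&(c[...,2]<.13)
    g=near&(hsv[...,0]>30)&(hsv[...,0]<45)&(hsv[...,1]>120)
    xs=X[g];lo,hi=np.percentile(xs,.3),np.percentile(xs,99.7)
    w=near&(hsv[...,1]<120)&(hsv[...,2]>170)&(X>lo+2)&(X<hi-2)&(abs(Y)<4)
    d=near&(im.max(-1)<70)&(X>lo+4)&(X<hi-4)&(abs(Y)<4)
    dx=X[d]; med=(lo+hi)/2
    print("vial",lo.round(1),hi.round(1),"bubble",w.sum(),np.percentile(X[w],[1,99]).round(1) if w.any() else None)
    l=[np.median(dx[dx<med]) if (dx<med).any() else np.nan,np.median(dx[dx>med]) if (dx>med).any() else np.nan]
    if w.any():
        b=np.mean(np.percentile(X[w],[1,99]));print("lines",np.round(l,1),"offset vs vial",round(b-med,2),"vs lines",round(b-np.mean(l),2))
    return p
E
python3 - <<'E'
from w import *
p=snap("wrist");c=cloud(p);z=c[...,2]
m=(z>.1)&(z<.12)&(np.hypot(c[...,0]-.646,c[...,1]-.134)<.05)
P=c[m];print("wing",len(P),P.mean(0),cv2.minAreaRect((P[:,:2]*1000).astype(np.float32)))
find("wing_grip",p);save(p,"w4.png")
E
```

```text
11.25 [0.645  0.1327 0.1823] [ 0.2   0.59  0.4   1.38 -0.   -2.43] [0.35 0.02 0.08] 0.08546687009550767
tool x yaw -118.96183733890769 tilt [-3.e-04 -4.e-04 -1.e+00]
wing 1729 [0.64889743 0.13074737 0.10876868] ((647.8582153320312, 131.43746948242188), (13.977683067321777, 47.25733184814453), 61.530094146728516)
wing_grip 0.6 [0.648  0.1315 0.106 ] px 277 212
wing_grip 0.21 [0.6534 0.0591 0.0688] px 365 141
```

View pics/w4.png

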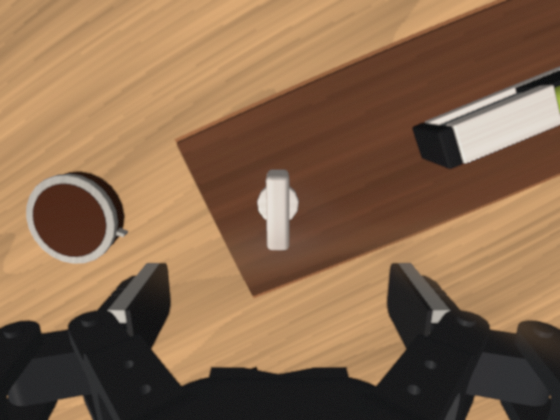

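The wing is at (277,210) in the wrist view, measured at (0.648, 0.1315), and the jaws are already aligned. I'll descend and grip it.

Request:
{"op": "carry_out", "data": {
  "deltas": [
    [[2,-1,-30,0.01],[0,0,-30,0],[0,0,-25,0],[0,0,-15,0],[0,0,0,0]]
  ]
}}

```text
time_s: 11.77
tool_pos: [0.6439, 0.1312, 0.0776]
tcp_rot: [1.605, -2.691, -0.004]
wrist_force: [-0.6, -0.2, -1.1]
grip_width: 0.0853
```

Request:
{"op": "carry_out", "data": {
  "deltas": [
    [[0,0,0,0],[0,0,0,0],[0,0,0,0],[0,0,0,0],[0,0,0,0]]
  ],
  "hand": 0,
  "grip_force": 40
}}

```text
time_s: 12.18
tool_pos: [0.6479, 0.1326, 0.084]
tcp_rot: [-1.61, 2.695, -0.002]
wrist_force: [-3.5, -7.2, 10.4]
grip_width: 0.0256
```

Request:
{"op": "carry_out", "data": {
  "deltas": [
    [[0,0,0,0],[0,0,0,0],[0,0,0,0],[0,0,0,0],[0,0,0,0]]
  ]
}}

```text
time_s: 12.6
tool_pos: [0.648, 0.1318, 0.0851]
tcp_rot: [-1.61, 2.695, -0.005]
wrist_force: [-1.8, -3.5, 7.6]
grip_width: 0.0134
```

Run:
```python
from w import *
p=snap("wrist");save(p,"w5.png")
```

```text
12.6 [0.648  0.1318 0.0851] [ 0.2   0.64  0.24  1.17 -0.   -2.45] [-1.8  -3.49  7.61] 0.013417060143209942
tool x yaw -118.31200083583391 tilt [ 0.0033 -0.0014 -1.    ]
```

View pics/w5.png

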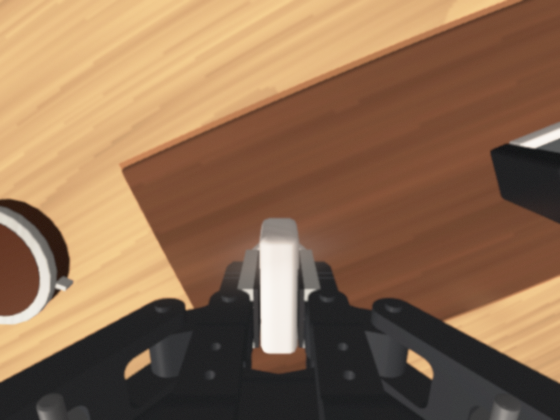

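The wing is gripped (opening 13.4 mm). I'll ease up 3 mm and turn it clockwise by 1.4 rad.

Request:
{"op": "carry_out", "data": {
  "deltas": [
    [[0,0,3,0],[0,0,0,-0.1],[0,0,0,-0.1],[0,0,0,-0.1],[0,0,0,-0.1]]
  ]
}}

```text
time_s: 13.07
tool_pos: [0.6478, 0.1317, 0.0852]
tcp_rot: [-1.035, 2.966, -0.004]
wrist_force: [2.9, -4.2, -3.5]
grip_width: 0.0133
```

Request:
{"op": "carry_out", "data": {
  "deltas": [
    [[0,0,0,-0.1],[0,0,0,-0.1],[0,0,0,-0.1],[0,0,0,-0.1],[0,0,0,-0.1]]
  ]
}}

```text
time_s: 13.48
tool_pos: [0.6477, 0.1316, 0.0852]
tcp_rot: [-0.269, 3.129, -0.004]
wrist_force: [1.1, -3.0, -3.0]
grip_width: 0.013
```

Request:
{"op": "carry_out", "data": {
  "deltas": [
    [[0,0,0,-0.1],[0,0,0,-0.1],[0,0,0,-0.1],[0,0,0,-0.1],[0,0,0,-0.1]]
  ]
}}

```text
time_s: 13.9
tool_pos: [0.6474, 0.1315, 0.0852]
tcp_rot: [0.513, 3.098, -0.004]
wrist_force: [2.0, -3.4, -3.2]
grip_width: 0.0132
```

Request:
{"op": "carry_out", "data": {
  "deltas": [
    [[0,0,0,0],[0,0,0,0],[0,0,0,0],[0,0,0,0],[0,0,0,0]]
  ]
}}

```text
time_s: 14.32
tool_pos: [0.6474, 0.1316, 0.0852]
tcp_rot: [0.502, 3.1, -0.003]
wrist_force: [2.1, -5.1, -3.0]
grip_width: 0.0133
```

Request:
{"op": "carry_out", "data": {
  "deltas": [
    [[0,0,0,0],[0,0,0,0],[0,0,0,0],[0,0,0,0],[0,0,0,0]]
  ]
}}

```text
time_s: 14.73
tool_pos: [0.6474, 0.1316, 0.0852]
tcp_rot: [0.502, 3.1, -0.003]
wrist_force: [1.9, -4.8, -2.4]
grip_width: 0.0131
```

Run:
```python
from bub import *
p=bub();save(p,"w6.png")
```

```text
14.7333 [0.6474 0.1316 0.0852] [ 0.2   0.65  0.25  1.17 -0.   -1.05] [ 1.87 -4.81 -2.43] 0.013055976189575465
tool x yaw 161.59516551043694 tilt [ 6.0e-04 -2.2e-03 -1.0e+00]Traceback (most recent call last):
  File "<stdin>", line 2, in <module>
  File "bub.py", line 9, in bub
    xs=X[g];lo,hi=np.percentile(xs,.3),np.percentile(xs,99.7)
                  ~~~~~~~~~~~~~^^^^^^^
    return _quantile_unchecked(
        a, q, axis, out, overwrite_input, method, keepdims, weights)
    return _ureduce(a,
                    func=_quantile_ureduce_func,
    ...<5 lines>...
                    overwrite_input=overwrite_input,
                    method=method)
    r = func(a, **kwargs)
    result = _quantile(arr,
                       quantiles=q,
    ...<2 lines>...
                       out=out,
                       weights=wgt)
    slices_having_nans = np.isnan(arr[-1, ...])
                                  ~~~^^^^^^^^^
IndexError: index -1 is out of bounds for axis 0 with size 0
```

The vial is out of view from here. I'll release the wing, rise, and go back over the level to read the bubble.

Request:
{"op": "carry_out", "data": {
  "deltas": [
    [[0,0,0,0],[0,0,0,0],[0,0,0,0],[0,0,0,0],[0,0,0,0]]
  ],
  "hand": 1
}}

```text
time_s: 15.2
tool_pos: [0.647, 0.1334, 0.0857]
tcp_rot: [0.503, 3.101, 0.001]
wrist_force: [0.0, 0.2, 0.2]
grip_width: 0.0729
```

Request:
{"op": "carry_out", "data": {
  "deltas": [
    [[0,0,15,0],[0,0,35,0],[0,0,35,0],[0,0,15,0.1],[0,-30,0,0.1]]
  ]
}}

```text
time_s: 15.62
tool_pos: [0.6499, 0.1083, 0.1915]
tcp_rot: [0.173, 3.126, 0.008]
wrist_force: [0.6, 0.1, 0.2]
grip_width: 0.0855
```

Request:
{"op": "carry_out", "data": {
  "deltas": [
    [[-4,-35,0,0.015],[-4,-35,0,0],[-5,-35,0,0],[-5,-35,0,0],[-4,-35,0,0]]
  ]
}}

```text
time_s: 16.03
tool_pos: [0.6246, -0.0733, 0.1857]
tcp_rot: [0.167, 3.137, 0.001]
wrist_force: [0.7, -0.1, -0.7]
grip_width: 0.0854
```

Request:
{"op": "carry_out", "data": {
  "deltas": [
    [[0,0,0,0],[0,0,0,0],[0,0,0,0],[0,0,0,0],[0,0,0,0]]
  ]
}}

```text
time_s: 16.45
tool_pos: [0.6253, -0.0706, 0.1853]
tcp_rot: [0.165, 3.137, 0.0]
wrist_force: [-0.3, -0.8, 0.8]
grip_width: 0.0857
```

Run:
```python
from bub import *
p=snap("wrist");save(p,"w6.png",(220,140,340,300),4)
bub()
```

```text
16.45 [ 0.6253 -0.0706  0.1853] [-0.11  0.52  0.3   1.35  0.   -1.58] [-0.31 -0.8   0.78] 0.08568616055434201
tool x yaw 173.96606823156137 tilt [ 0.e+00  3.e-04 -1.e+00]
vial -30.8 30.3 bubble 294 [-10.2   8.6]
lines [nan nan] offset vs vial -0.55 vs lines nan
```

View pics/w6.png

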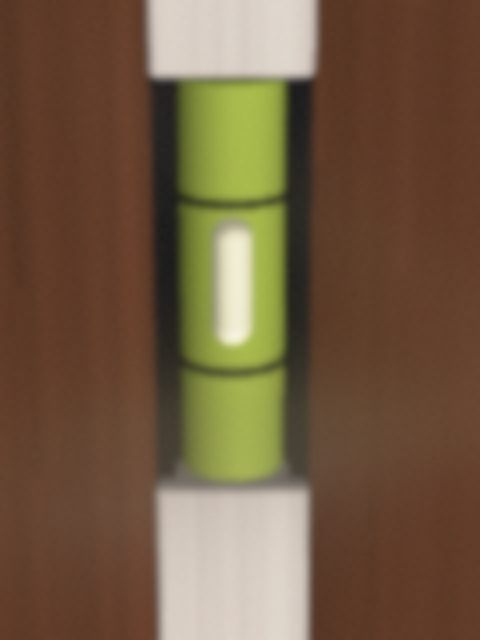

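In the crop the bubble's middle is at row 284 and the lines are at 206 and 374, so it is about 0.9 mm towards the panel end and between the lines. If I press on the plain metal near the panel end, the foot hardly sags (about 0.3 mm of bubble). I'll turn the hand half round so the camera faces the vial, and shut the fingers over that spot.

Request:
{"op": "carry_out", "data": {
  "deltas": [
    [[-6,-30,0,-0.121],[0,-30,0,-0.121],[0,0,0,-0.121],[0,0,0,-0.121],[0,0,0,-0.121]]
  ],
  "hand": 0
}}

```text
time_s: 16.97
tool_pos: [0.6191, -0.1321, 0.1852]
tcp_rot: [-1.104, -2.941, -0.0]
wrist_force: [0.2, -0.5, -0.3]
grip_width: 0.0253
```

Request:
{"op": "carry_out", "data": {
  "deltas": [
    [[0,0,0,-0.121],[0,0,0,-0.121],[0,0,0,-0.121],[0,0,0,-0.121],[0,0,0,-0.121]]
  ]
}}

```text
time_s: 17.38
tool_pos: [0.6193, -0.1312, 0.1852]
tcp_rot: [-1.929, -2.48, -0.0]
wrist_force: [0.0, 0.0, 1.4]
grip_width: 0.0
```

Request:
{"op": "carry_out", "data": {
  "deltas": [
    [[0,0,0,-0.121],[0,0,0,-0.121],[0,0,0,-0.121],[0,0,0,-0.121],[0,0,0,-0.121]]
  ]
}}

```text
time_s: 17.8
tool_pos: [0.6193, -0.1312, 0.1853]
tcp_rot: [-2.58, -1.793, -0.0]
wrist_force: [0.2, 0.3, -0.4]
grip_width: -0.0003
```

Request:
{"op": "carry_out", "data": {
  "deltas": [
    [[0,0,0,-0.121],[0,0,0,-0.121],[0,0,0,-0.121],[0,0,0,-0.121],[0,0,0,-0.121]]
  ]
}}

```text
time_s: 18.22
tool_pos: [0.6193, -0.1312, 0.1853]
tcp_rot: [-2.997, -0.943, 0.0]
wrist_force: [-0.2, 0.6, -0.6]
grip_width: 0.0001
```

Request:
{"op": "carry_out", "data": {
  "deltas": [
    [[0,0,0,-0.121],[0,0,0,-0.121],[0,0,0,-0.121],[0,0,0,-0.121],[0,0,0,-0.121]]
  ]
}}

```text
time_s: 18.63
tool_pos: [0.6193, -0.1312, 0.1852]
tcp_rot: [-3.142, -0.007, 0.0]
wrist_force: [1.1, -0.0, 0.0]
grip_width: 0.0
```

Request:
{"op": "carry_out", "data": {
  "deltas": [
    [[0,0,-30,-0.121],[0,0,-25,0],[0,0,0,0],[0,0,0,0],[0,0,0,0]]
  ]
}}

```text
time_s: 19.05
tool_pos: [0.6198, -0.1318, 0.1315]
tcp_rot: [3.137, -0.174, 0.002]
wrist_force: [-0.2, 0.0, 0.3]
grip_width: -0.0003
```

Run:
```python
from bub import *
p=snap("wrist");save(p,"w7.png")
bub()
```

```text
19.05 [ 0.6198 -0.1318  0.1315] [-0.21  0.56  0.22  1.23  0.    1.47] [-0.17  0.04  0.28] -0.0002738535916548035
tool x yaw -6.354091582167156 tilt [ 1.2e-03 -2.0e-04 -1.0e+00]
vial -30.4 30.8 bubble 622 [-10.3   8.5]
lines [-13.2   nan] offset vs vial -1.06 vs lines nan
```

View pics/w7.png

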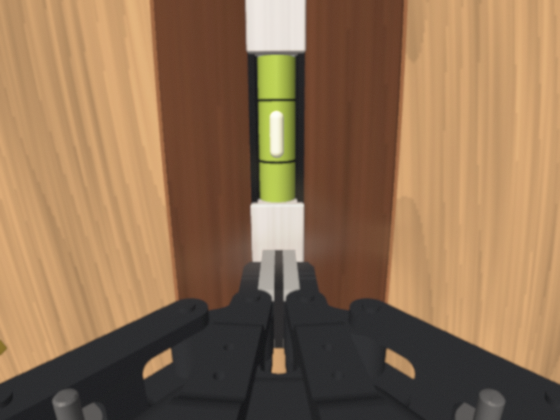

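Fingertips are over the plain metal at about (279,255). The bubble is at rows 110–157, inside the lines at 100 and 161. I'll press slowly.

Request:
{"op": "carry_out", "data": {
  "deltas": [
    [[0,0,-5,0],[0,0,-4,0],[0,0,-2,0],[0,0,0,0],[0,0,0,0]]
  ]
}}

```text
time_s: 19.57
tool_pos: [0.6188, -0.1322, 0.1191]
tcp_rot: [-3.137, 0.176, 0.001]
wrist_force: [-0.7, 1.0, 0.7]
grip_width: -0.0002
```

Request:
{"op": "carry_out", "data": {
  "deltas": [
    [[0,0,-1,0],[0,0,-1,0],[0,0,0,0],[0,0,0,0],[0,0,0,0]]
  ]
}}

```text
time_s: 19.98
tool_pos: [0.6191, -0.1322, 0.1174]
tcp_rot: [3.137, -0.176, 0.0]
wrist_force: [-0.4, -0.6, 0.5]
grip_width: -0.0002
```

Request:
{"op": "carry_out", "data": {
  "deltas": [
    [[0,0,-1,0],[0,0,0,0],[0,0,0,0],[0,0,0,0]]
  ]
}}

```text
time_s: 20.32
tool_pos: [0.619, -0.1322, 0.1163]
tcp_rot: [3.137, -0.176, -0.0]
wrist_force: [0.3, 0.4, -1.5]
grip_width: -0.0003
```

Request:
{"op": "carry_out", "data": {
  "deltas": [
    [[0,0,-0.5,0],[0,0,0,0],[0,0,0,0],[0,0,0,0]]
  ]
}}

```text
time_s: 20.65
tool_pos: [0.6191, -0.1322, 0.1161]
tcp_rot: [3.137, -0.176, 0.001]
wrist_force: [-0.1, 0.3, 1.4]
grip_width: -0.0002
```

Request:
{"op": "carry_out", "data": {
  "deltas": [
    [[0,0,-0.5,0],[0,0,0,0],[0,0,0,0],[0,0,0,0]]
  ]
}}

```text
time_s: 20.98
tool_pos: [0.6192, -0.1322, 0.1161]
tcp_rot: [3.137, -0.176, 0.001]
wrist_force: [-1.3, 0.2, 5.6]
grip_width: -0.0001
```

Request:
{"op": "carry_out", "data": {
  "deltas": [
    [[0,0,-0.5,0],[0,0,0,0],[0,0,0,0],[0,0,0,0]]
  ]
}}

```text
time_s: 21.32
tool_pos: [0.6193, -0.1322, 0.1161]
tcp_rot: [3.137, -0.176, 0.002]
wrist_force: [-2.6, 1.0, 7.3]
grip_width: -0.0
```

Request:
{"op": "carry_out", "data": {
  "deltas": [
    [[0,0,-0.4,0],[0,0,0,0],[0,0,0,0],[0,0,0,0],[0,0,0,0]]
  ]
}}

```text
time_s: 21.73
tool_pos: [0.6193, -0.1322, 0.116]
tcp_rot: [3.136, -0.176, 0.002]
wrist_force: [-3.2, 0.3, 8.9]
grip_width: 0.0
```

Request:
{"op": "carry_out", "data": {
  "deltas": [
    [[0,0,0,0],[0,0,0,0],[0,0,0,0],[0,0,0,0],[0,0,0,0]]
  ]
}}

```text
time_s: 22.15
tool_pos: [0.6193, -0.1322, 0.116]
tcp_rot: [3.136, -0.176, 0.003]
wrist_force: [-2.0, 0.9, 8.9]
grip_width: -0.0002
```

Request:
{"op": "carry_out", "data": {
  "deltas": [
    [[0,0,0,0],[0,0,0,0],[0,0,0,0],[0,0,0,0],[0,0,0,0]]
  ]
}}

```text
time_s: 22.57
tool_pos: [0.6193, -0.1322, 0.1161]
tcp_rot: [3.136, -0.176, 0.003]
wrist_force: [-3.2, 0.9, 8.8]
grip_width: 0.0001
```

Run:
```python
from bub import *
f=[]
for i in range(4): p=bub();f.append(robot.observe()["wrist_force"])
print(np.mean(f,0))
save(p,"w8.png",(230,30,330,230),3)
```

```text
22.5667 [ 0.6193 -0.1322  0.1161] [-0.21  0.57  0.19  1.2   0.    1.47] [-3.2   0.89  8.76] 0.00010276056150199425
tool x yaw -6.41657436007269 tilt [ 1.6e-03 -3.0e-04 -1.0e+00]
vial -30.3 30.9 bubble 794 [-10.6   8.2]
lines [nan nan] offset vs vial -1.51 vs lines nan
vial -30.3 30.8 bubble 796 [-10.7   8.2]
lines [nan nan] offset vs vial -1.46 vs lines nan
vial -30.4 30.8 bubble 797 [-10.7   8.2]
lines [nan nan] offset vs vial -1.42 vs lines nan
vial -30.4 30.9 bubble 796 [-10.7   8.2]
lines [nan nan] offset vs vial -1.5 vs lines nan
[-3.15105193  1.04954639  9.00479544]
```

View pics/w8.png

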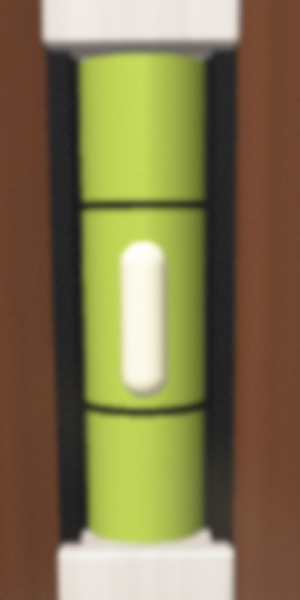

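Pressed at a steady 9 N. The bubble spans rows 240–397 and stays inside the lines at 205 and 407, about 1.5 mm off the middle. I'll hand in.

```bash
python3 -c "
from w import *
print(robot.hand_in())
from importlib import reload
s=robot.observe();print(s['time_s'],s['wrist_force'].round(1))"
```

```text
22.7667 [ 0.6193 -0.1322  0.116 ] [-0.21  0.57  0.19  1.2   0.    1.47] [-3.46  1.2   9.  ] -0.00019323903252393347
tool x yaw -6.416603722614841 tilt [ 1.6e-03 -3.0e-04 -1.0e+00]
the job is handed in; nothing more can be done
None
the job is handed in; nothing more can be done
```

I handed the job in at about 23 s with the bubble between the black lines while pressing; no verdict was reported.

I set the aluminium level gently on the shelf, lengthways and clear of the wing. I then turned the wing 1.4 rad clockwise and pressed the level with shut fingers on the plain metal towards the panel end, so the rubber foot sagged little.

**Last checks**
- **Push:** a steady 9 N down, so about 12 N on the shelf with the level's own weight. There was also a sideways force of about 3 N.
- **Bubble:** about 1.5 mm off the middle, towards the panel end, against a limit of 2.7 mm.
- **Measurement spread:** the oblique close view gave 1.4 to 1.6 mm depending on method. My automatic line detection failed, so I read the two lines by eye from the picture.
- **Bystanders:** the arm never reached for the tins, the brush or the shoe stretcher, but I did not re-measure their positions at the end.

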